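# Aim the light source and open the receiver's shutter

## Robot

A 7-joint arm with a two-finger parallel gripper is mounted at the origin on a cart in front of the work surface, level with it; the furniture and walls round the work are solid. World frame = base frame: x ahead of the robot, y to its left, z up, the work surface at z = 0. Lengths are in m, angles in rad, forces in N, time in s.
With the tool pointing down it reaches from about 0.4 to 0.85 m from the base axis. Payload 10.4 kg.
Tool frame: the origin (TCP) lies at the very end of the fingers, on their centre line; the grasp point (between the pads) lies 19 mm behind it; z points along the fingers, y is the direction in which the jaws open and shut (so a half turn about z gives the same grasp; the last joint's range is limited). The gripper opens to 87 mm and grips with 3 to 60 N. Pads are 19 mm wide; open, the fingers measure 117 mm over their backs; the gripper's body (75 mm by 190 mm) begins 51 mm behind the grasp point.
Start: joints at [1.113, 0.332, -0.065, 1.46, 0.022, 1.35, -0.088], TCP at [0.263, -0.567, 0.184] pointing down, gripper open.
Joint ranges: [-2.6, 2.6], [-0.5, 2.12], [-1.47, 1.34], [0.16, 2.42], [-1.27, 4.41], [0.06, 2.06], [-2.6, 2.6]. Speed limits (rad/s): [2.22, 2.22, 2.79, 2.79, 3.14, 3.14, 3.14].

## Interface

Orientations are given as a unit quaternion [x, y, z, w].
In Python, from bench import r, eyes, job gives the robot as it stands. The module is installed in compiled form; this text tells all that it offers.
- The arm moves only by the tool play_rows, never from a script. Its argument "motion" is a list of rows, each a list of 7 numbers: the shift along the tool's x, y, z as a fraction of full scale, then the turn, a rotation vector about the tool's x, y, z as a fraction of full scale, then the opening in per cent of the stroke, from 0 (shut) to 100 (fully open). A call has 1 to 5 rows; each row is the pose to reach, as a shift and turn from the pose commanded when the call began, along the tool's axes at that moment; what a row does not reach only later rows make up. Full scale, the value 1, is 0.2 m for a shift and 90 degrees for a turn. A row lasts 1/8 s, in which the tool goes at most 62.5 mm and 10.7 degrees, less where a joint would pass 70% of its speed; a pose out of reach is approached as far as the arm can. A call with a number of a shift or a turn outside -1 to 1 is refused whole. A call with a gripper value outside its range is refused whole. The fingers move at their own pace and stop on an object; "squeeze" is the grip in N (left out, the last holds). Time passes only in rows, so rows that repeat a pose let the fingers close. It gives the time, the measured TCP pose, the force and the opening at its end, in the units of the state.
- r.read_state(): the state, without advancing time (a new reading comes with each control period).
- eyes.camera(name): name is "scene" or "top" or "wrist"; returns a dict with "image" (420x560x3 uint8, red, green, blue), "mtx" (3x3 intrinsics, pixels), "dist" ([k1, k2, p1, p2, k3] as OpenCV has them; the pictures are not rectified), "R" (3x3) and "t" (3): a world point X has camera coordinates R X + t. Camera axes: x right, y down, z forward; pixel columns grow to the right and rows downward; lengths in m; the calibration is good to about 2 mm. A picture is of the moment at which its call begins. There is no depth.
- job.close_job(): hands the job in, once; it reports no verdict.
Trained networks look in a picture, given as the dict that the camera call returned (one of the last four; its "shot" number tells which), for a name from the list of things; names that differ only in an ending like _2 or _b are one class to them, and where a whole thing is asked for, a point or a joint stands for the part that bears it (a point fixed in the world has none). Each returns a list of dicts, best first, with "p" (0 to 1); they miss things now and then, are a little off and sometimes report something else, mostly with a low value. They report only what shows in the picture. A call takes as long as a camera call. They do not tell look-alikes from the thing itself.
- eyes.regions_of(picture, label): "region" (420x560 bool, what is visible of it) and "xy" ([column, row] in pixels, amid what is visible of it).
- eyes.landmark_of(picture, label): "xy" ([column, row] in pixels: a listed point, or the origin of a listed thing).
The state is a dict: "time": time; "joint_positions": joint angles; "joint_vel": joint speeds; "joint_torque": joint torques, N m; "ee_pos": TCP position; "eef_rot": TCP orientation; "ft_force": force on the tool from outside, world axes, zero at the start; "torque": the same for the moment, N m; "width": finger opening in m.
Only numpy, scipy, OpenCV 4.12 (cv2) and the standard library are available. Lean on these libraries where they do the work, as an engineer would, in place of code of your own. Each camera call takes 0.05 s, during which the arm holds its last target. There are 200 camera calls.

## Task

Turn the grip bar on the light source until its nozzle points straight at the middle of the receiver's port. Then slide the receiver's shutter by its tab one stop along, until it clicks into the middle stop with its large hole over the port, without running past it to the last stop. Leave the jar, the wash bottle and the tape roll standing where they are.

Things in the scene. Friction and masses are not known exactly. Their poses are not given: they have to be found in the camera images.
- source_foot: Light source: an aluminium drum, 84 mm across, its top 78 mm above the worktop, that turns about its upright axis on a square grey foot 150 x 150 x 10 mm, fixed to the worktop. Origin: under the drum's axis, on the worktop.
- nozzle_bar (a point): Centre of the black grip bar on top of the drum, on the drum's axis, 96 mm above the worktop. The bar is 76 mm long, 18 mm thick and 36 mm high (78 to 114 mm above the worktop). x axis: the way the nozzle points, along the bar, on whose top a white line marks that half; z up.
- nozzle_tip (a point): Tip of the steel nozzle, a round snout up to 34 mm thick that sticks out level from the drum; 88 mm from the drum's axis, 55 mm above the worktop. Axes as nozzle_bar.
- nozzle (a joint): Angle of the drum on its foot (rad), growing anticlockwise seen from above, from -1.75 to 1.75. It turns with light friction (0.08 N m) and stays where it is left. The angle that faces the port differs each time.
- receiver: Receiver: grey block 170 mm wide (y), 50 mm deep (x), 95 mm high on a foot 190 x 80 x 8 mm, fixed to the worktop about 0.2 m from the source, its front (-x) with the shutter towards the source. Origin: centre of the block's underside.
- port (a point): Middle of the receiver's port, 37 mm in front of the block's middle, 55 mm above the worktop: a round black opening 25 mm across behind the shutter plate. A white line on the lower guide rail and the middle of three white lines on the block's top mark it. x axis: from the receiver's front to its back; y: the way the shutter opens; z up.
- shutter_tab (a point): Centre of the shutter's upright black tab, 24 mm wide (y), 12 mm thick (x), 40 mm high (97 to 137 mm above the worktop; the block's top behind is at 95 mm). Axes as port. It slides along y: 30 mm short of the port's middle (-y) the shutter is shut, level with it the large hole is over the port, 30 mm beyond a pinhole is.
- shutter (a joint): Travel of the shutter (m): 0 shut, first stop, where it starts; 0.030 middle stop, large hole over the port; 0.060 last stop, pinhole. A spring detent holds it in each stop: about 6 N to leave one; let go between stops, it snaps to the nearer one.
- glass_jar: Bystander: clear glass jar, 68 mm across, 103 mm high; origin at the centre of its underside.
- wash_bottle: Bystander: white wash bottle with a bent spout, 66 x 97 mm, 173 mm high; origin at the centre of its underside.
- tape_roll: Bystander: roll of yellowish tape lying flat, 67 mm across, 19 mm high; origin at the centre of its underside.
Things that resemble listed ones, but are neither listed nor needed, are in the scene too. What is shaped like the receiver but orange is not meant.

How it is judged:
On the way, in this order (a step that is already met when the one before it is completed fails the run):
1. the nozzle points at the port while the shutter is still shut (y of port in the frame of nozzle_bar between -0.012 and 0.012 m and x of port in the frame of nozzle_bar above 0.05 m and value of joint shutter below 0.01 m), for 0.3 s.
2. the shutter sits in its middle stop, with the nozzle still aimed (y of port in the frame of nozzle_bar between -0.012 and 0.012 m and x of port in the frame of nozzle_bar above 0.05 m and value of joint shutter between 0.026 and 0.034 m), for 0.3 s.
At the end, for the whole second after the job is handed in: The line along the nozzle passes within 12 mm (sideways) of the middle of the port, which lies ahead of the nozzle; the shutter rests within 4 mm of its middle stop (0.030); both are still (all of step 2 and velocity of joint shutter between -0.01 and 0.01 m/s and velocity of joint nozzle between -0.05 and 0.05 rad/s); the robot touches nothing.
It fails at once if the shutter ran past the middle stop towards the last one (beyond 0.045) (value of joint shutter above 0.045 m).
It fails at once if the clear glass jar was moved by more than 20 mm or tipped (distance of glass_jar from where it was at the start of the episode above 0.02 m or angle between glass_jar's own z axis and vertical above 0.3 rad).
It fails at once if the wash bottle was moved by more than 20 mm or tipped (distance of wash_bottle from where it was at the start of the episode above 0.02 m or angle between wash_bottle's own z axis and vertical above 0.3 rad).
It fails at once if the roll of tape was moved by more than 20 mm or tipped (distance of tape_roll from where it was at the start of the episode above 0.02 m or angle between tape_roll's own z axis and vertical above 0.3 rad).
It also fails if it takes over 42 s, if anything falls off the work surface, if the arm or the gripper's body presses on something with over 40 N, if the wrist force passes 120 N, or if a joint passes its speed limit or range.

## Working session

There is one attempt and no reset: what is moved stays moved. The work goes in short steps, Python scripts to look and compute and a tool call to move; the robot and the scene stay as the last step left them, time stands still between calls to the robot, and variables do not carry over. Pictures are saved under pics/ and viewed, about 8 in all and at most 12, crops included, and the job is handed in when it is done.

Besides the shell and the picture viewer there is one more tool, called after ">>>" as a command line: name --pt "numbers of a row" for each row, then --argument value for the rest. play_rows: Moves the arm, as the interface text tells. Shift numbers are shares of 0.2 m and turn numbers shares of 90 degrees, none past 1 either way. Its arguments: {"type":"object","properties":{"motion":{"type":"array","items":{"type":"array","items":{"type":"number"}}},"squeeze":{"type":"number"}},"required":["motion"]}

```bash
mkdir -p pics; cat > h.py <<'E'
import numpy as np, cv2
from bench import r, eyes, job
from scipy.spatial.transform import Rotation as R
def ray(c,px):
    u=cv2.undistortPoints(np.array([[px]],float),c["mtx"],c["dist"])[0,0]
    d=c["R"].T@np.array([u[0],u[1],1]); return -c["R"].T@c["t"],d
def atz(c,px,z):
    o,d=ray(c,px); return o+d*(z-o[2])/d[2]
def proj(c,X):
    return cv2.projectPoints(np.array(X,float).reshape(-1,3),cv2.Rodrigues(c["R"])[0],c["t"],c["mtx"],c["dist"])[0][:,0]
def save(im,n): cv2.imwrite("pics/"+n,cv2.cvtColor(im,cv2.COLOR_RGB2BGR))
E
python3 - <<'E'
from h import *
s=r.read_state(); print(s["time"],s["ee_pos"],s["eef_rot"],s["ft_force"],s["width"])
Z=dict(nozzle_bar=.096,nozzle_tip=.055,port=.055,shutter_tab=.117,source_foot=0,receiver=0,glass_jar=0,wash_bottle=0,tape_roll=0)
for n in("scene","top"):
    c=eyes.camera(n); save(c["image"],n+"1.png"); print(n, -c["R"].T@c["t"])
    for l,z in Z.items():
        for d in eyes.landmark_of(c,l)[:3]: print(l,round(d["p"],2),np.round(d["xy"]),np.round(atz(c,d["xy"],z),3))
E
```

```text
0.0 [ 0.26306491 -0.56646508  0.18345556] [ 9.76453641e-01  2.15726233e-01 -1.90855180e-04 -6.66251365e-04] [-0.04939495 -0.2536898  -0.09716402] 0.08704048036140613
scene [-0.10959608  0.91854603  0.81335756]
nozzle_bar 0.74 [299. 216.] [ 0.455 -0.015  0.096]
nozzle_tip 0.85 [270. 224.] [0.536 0.017 0.055]
port 0.68 [268. 199.] [ 0.626 -0.096  0.055]
port 0.67 [216. 258.] [0.562 0.233 0.055]
shutter_tab 0.76 [275. 185.] [ 0.596 -0.095  0.117]
shutter_tab 0.7 [220. 236.] [0.558 0.213 0.117]
source_foot 0.55 [301. 242.] [ 0.449 -0.024  0.   ]
receiver 0.77 [206. 265.] [ 0.613  0.224 -0.   ]
receiver 0.67 [258. 210.] [ 0.665 -0.092  0.   ]
glass_jar 0.97 [256. 305.] [ 0.399  0.269 -0.   ]
wash_bottle 0.55 [358. 212.] [ 0.384 -0.278  0.   ]
tape_roll 0.53 [334. 186.] [ 0.535 -0.39   0.   ]
top [ 0.28264588 -0.05771393  1.22892423]
nozzle_bar 0.97 [258. 241.] [ 0.452 -0.012  0.096]
nozzle_tip 0.55 [245. 212.] [0.527 0.025 0.055]
nozzle_tip 0.26 [292. 182.] [ 0.61  -0.087  0.055]
port 0.7 [164. 193.] [0.568 0.229 0.055]
port 0.69 [290. 181.] [ 0.611 -0.083  0.055]
shutter_tab 0.56 [305. 173.] [ 0.616 -0.115  0.117]
shutter_tab 0.53 [172. 188.] [0.566 0.195 0.117]
shutter_tab 0.25 [261. 238.] [ 0.455 -0.018  0.117]
source_foot 0.95 [262. 248.] [ 0.45 -0.02  0.  ]
receiver 0.96 [174. 185.] [0.603 0.219 0.   ]
receiver 0.85 [294. 169.] [ 0.66  -0.092  0.   ]
glass_jar 0.8 [143. 261.] [0.403 0.279 0.   ]
wash_bottle 0.63 [365. 280.] [ 0.379 -0.28   0.   ]
tape_roll 0.77 [404. 218.] [ 0.54  -0.379  0.   ]
```

```bash
python3 - <<'E'
import cv2
a=cv2.imread("pics/scene1.png")[150:330,170:410];b=cv2.imread("pics/top1.png")[140:320,120:360]
import numpy as np
cv2.imwrite("pics/m.png",np.vstack([cv2.resize(x,None,fx=1.66*1,fy=1.66,interpolation=cv2.INTER_CUBIC) for x in(a,b)]))
c=cv2.imread("pics/top1.png")[150:270,225:345]
cv2.imwrite("pics/c.png",cv2.resize(c,None,fx=5,fy=5,interpolation=cv2.INTER_CUBIC))
E
```

```text
(no output)
```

View pics/m.png

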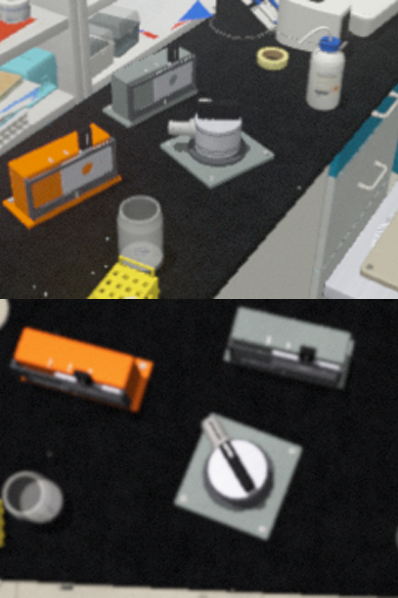

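View pics/c.png

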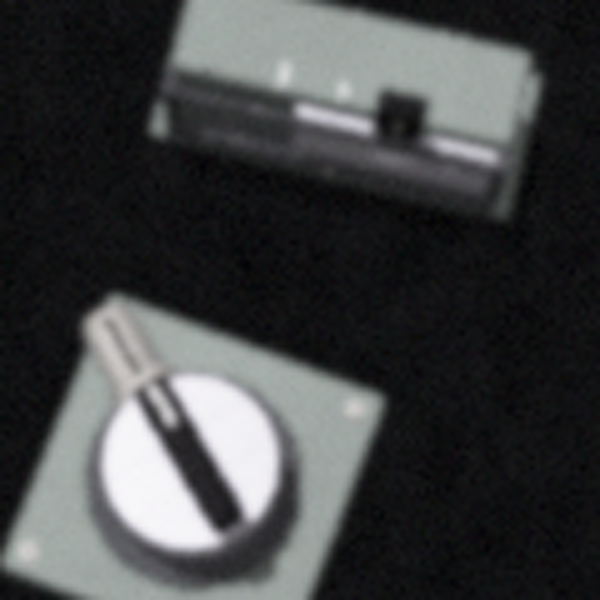

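Candidates seen in the top view:
- Grey receiver at (294,169) with its tab at (305,173). This matches the description.
- Orange look-alike at (174,185) with its tab at (172,188). I'm ignoring it.
- Light source at (258,241), with its nozzle pointing up-left.

The crop confirms the grey one, with its tab on the −y side, so the shutter is shut. I'll lift first, because the wash bottle is on the way, and then go above the source.

>>> play_rows --pt "0 0 -0.3 0 0 0 100" --pt "0 0 -0.6 0 0 0 100" --pt "0 0 -0.65 0 0 0 100"

```text
time: 1.38
ee_pos: [0.264, -0.5682, 0.3193]
eef_rot: [0.976, 0.216, 0.001, 0.004]
ft_force: [0.6, 0.0, -0.3]
width: 0.0868
```

>>> play_rows --pt "0.2 -0.2 0 0 0 0 100" --pt "0.4 -0.4 0 0 0 0 100" --pt "0.6 -0.6 0 0 0 0 100" --pt "0.8 -0.8 0 0 0 0 100" --pt "1 -1 0 0 0 0 100"

```text
time: 2.0
ee_pos: [0.3606, -0.2993, 0.3136]
eef_rot: [0.976, 0.216, -0.0, -0.0]
ft_force: [1.3, 0.2, -0.3]
width: 0.0869
```

>>> play_rows --pt "0.2 -0.2 0 0 0 0 100" --pt "0.4 -0.4 0 0 0 0 100" --pt "0.6 -0.6 0 0 0 0 100" --pt "0.8 -0.8 0 0 0 0 100" --pt "1 -1 0 0 0 0 100"

```text
time: 2.62
ee_pos: [0.4577, -0.0339, 0.3138]
eef_rot: [0.976, 0.216, -0.0, 0.0]
ft_force: [1.4, -1.6, -0.8]
width: 0.087
```

>>> play_rows --pt "0 0 0 0 0 0 100" --pt "0 0 0 0 0 0 100"

```text
time: 2.88
ee_pos: [0.4573, -0.0361, 0.3137]
eef_rot: [0.976, 0.216, -0.0, 0.0]
ft_force: [-0.9, -0.1, 0.5]
width: 0.087
```

```bash
python3 - <<'E'
from h import *
s=r.read_state(); print(s["time"],s["ee_pos"],s["eef_rot"])
Z=dict(nozzle_bar=.096,nozzle_tip=.055,port=.055,shutter_tab=.117,source_foot=0,receiver=0)
c=eyes.camera("wrist"); save(c["image"],"w1.png"); print(-c["R"].T@c["t"],c["R"])
for l,z in Z.items():
    for d in eyes.landmark_of(c,l)[:3]: print(l,round(d["p"],2),np.round(d["xy"]),np.round(atz(c,d["xy"],z),3))
np.save("w1.npy",c,allow_pickle=True)
E
```

```text
2.875 [ 0.45729287 -0.0360858   0.31368535] [ 9.76478859e-01  2.15612711e-01 -4.42395134e-04  1.02309250e-05]
[ 0.5238949  -0.00365899  0.51355585] [[ 0.42038098 -0.90734699  0.00112549]
 [-0.87318468 -0.40421553  0.27232024]
 [-0.24663401 -0.11546101 -0.96220602]]
nozzle_bar 0.83 [273. 182.] [ 0.45  -0.026  0.096]
nozzle_tip 0.66 [265. 114.] [0.527 0.022 0.055]
port 0.94 [363.  92.] [ 0.611 -0.089  0.055]
port 0.59 [129.  17.] [0.562 0.234 0.055]
shutter_tab 0.82 [393.  91.] [ 0.616 -0.11   0.117]
shutter_tab 0.62 [134.  11.] [0.566 0.199 0.117]
source_foot 0.86 [274. 171.] [ 0.45  -0.025  0.   ]
receiver 0.79 [162.   8.] [0.599 0.222 0.   ]
receiver 0.72 [367.  72.] [ 0.65 -0.09  0.  ]
```

View pics/w1.png

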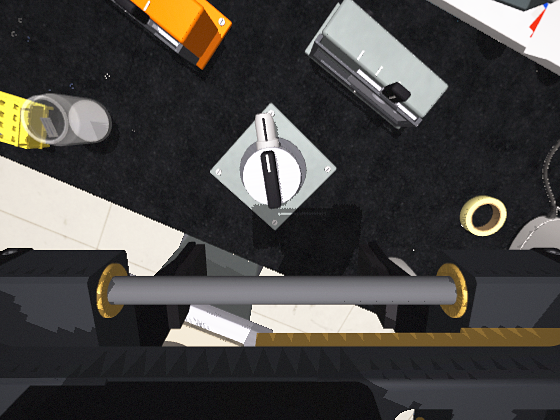

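The wrist view shows:
- Source foot corners near (270,104), (336,169), (275,229) and (211,172).
- Bar top running from (265,153) to (276,207).
- Grey receiver at upper right, with white marks at (363,53) and (379,69) and the tab at (397,92).

```bash
python3 - <<'E'
from h import *
c=np.load("w1.npy",allow_pickle=True).item()
f=[atz(c,p,.01)[:2] for p in[(270,104),(336,169),(275,229),(211,172)]]
print(np.round(f,3),"centre",np.mean(f,0))
for a,b in((0,1),(1,2),(2,3),(3,0)): print(np.linalg.norm(f[a]-f[b]))
a,b=[atz(c,p,.114)[:2] for p in[(265,153),(276,207)]]; d=a-b; print("bar",(a+b)/2,np.linalg.norm(d),np.degrees(np.arctan2(d[1],d[0])))
m=[atz(c,p,.095)[:2] for p in[(363,53),(379,69),(341,1),(319,32),(447,69)]]
print("marks, corners",np.round(m,4)); 
for i,j in((0,1),(2,4),(2,3)):
    d=m[j]-m[i]; print(i,j,np.linalg.norm(d),np.degrees(np.arctan2(d[1],d[0])))
im=c["image"][0:240,200:460]; save(cv2.resize(im,None,fx=3,fy=2.5*1.2*0+3*0.83,interpolation=cv2.INTER_CUBIC)if 0 else cv2.resize(im[:200],None,fx=3,fy=3,interpolation=cv2.INTER_CUBIC),"w1c.png")
E
```

```text
[[ 0.544  0.025]
 [ 0.498 -0.115]
 [ 0.361 -0.067]
 [ 0.407  0.069]] centre [ 0.45245099 -0.02204948]
0.14691075098861292
0.14441958998399257
0.14380013876004066
0.1439381282126586
bar [ 0.45341054 -0.02105425] 0.07289712642492974 35.7200284185528
marks, corners [[ 6.430e-01 -5.980e-02]
 [ 6.355e-01 -8.670e-02]
 [ 6.810e-01 -9.000e-03]
 [ 6.408e-01 -1.000e-04]
 [ 6.712e-01 -1.639e-01]]
0 1 0.027983930342840406 -105.52985682495006
2 4 0.1551676078484401 -93.61176807025923
2 3 0.04114125040148859 167.5160916285811
```

View pics/w1c.png

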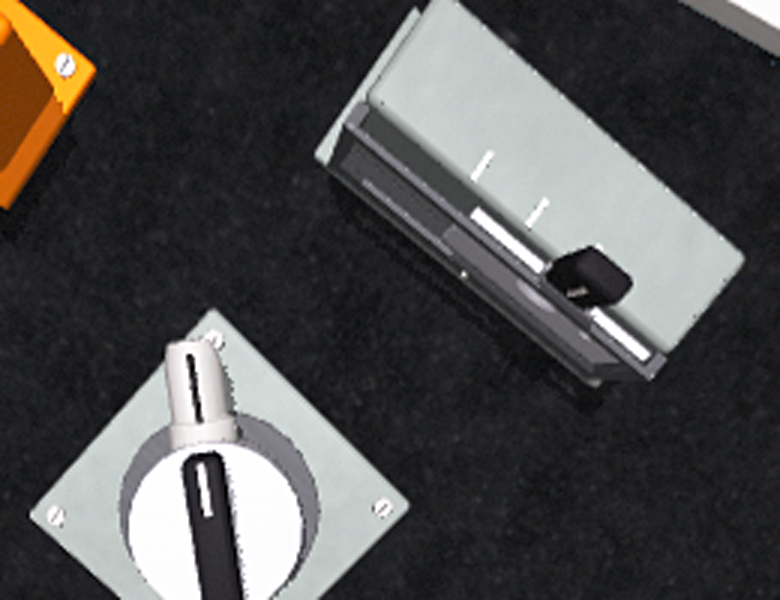

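```bash
python3 - <<'E'
from h import *
c=np.load("w1.npy",allow_pickle=True).item()
P=lambda u,v,z:atz(c,(200+(u-1)/3,(v-1)/3),z)[:2]
fl,fr,br=P(368,100,.095),P(665,350,.095),P(745,258,.095)
print(fl,fr,br,np.linalg.norm(fl-fr),np.linalg.norm(fr-br))
yv=(fl-fr)/np.linalg.norm(fl-fr); xv=np.array([yv[1],-yv[0]]); print("yaw",np.degrees(np.arctan2(xv[1],xv[0])))
cen=(fl+br)/2; print("block centre",cen,"front mid",(fl+fr)/2-0)
port=(fl+fr)/2-xv*.012; print("port",port)
m=(P(530,226,.095)+P(547,200,.095))/2; print("midmark y off",(m-cen)@yv)
print("pred midmark offsets", (P(463,273,.03)-cen)@yv,(P(463,273,.04)-cen)@yv)
ax=np.array([.4524,-.0218]); d=port-ax; print("aim",np.degrees(np.arctan2(d[1],d[0])),np.linalg.norm(d))
# bar axis line & nozzle
q=P(192,346,.072)-ax;print("nozzle end dir",np.degrees(np.arctan2(q[1],q[0])),np.linalg.norm(q))
b=P(203,455,.114)-ax; print("bar front",np.degrees(np.arctan2(b[1],b[0])),np.linalg.norm(b))
t=port-yv*.03; print("tab",t,(P(595,265,.137)-cen)@yv)
s=r.read_state();Rt=R.from_quat(s["eef_rot"]); print("to axis in tool/0.2",Rt.inv().apply([ax[0]-s["ee_pos"][0],ax[1]-s["ee_pos"][1],.088-s["ee_pos"][2]])/.2)
print("tool y ang",np.degrees(np.arctan2(*Rt.as_matrix()[1::-1,1])))
E
```

```text
[ 0.64155395 -0.00426631] [ 0.60940934 -0.16488894] [ 0.65534569 -0.17575397] 0.16380753023362665 0.0472037751877331
yaw -11.316819841077331
block centre [ 0.64844982 -0.09001014] front mid [ 0.62548165 -0.08457762]
port [ 0.61371496 -0.08222282]
midmark y off -0.0007605759622042662
pred midmark offsets 0.00178279899659622 0.002991501567686668
aim -20.53415286116181 0.1722597853604554
nozzle end dir 31.84496365337304 0.08526236026000755
bar front 30.848514821098547 0.0393426722770644
tab [ 0.60782794 -0.11163953] -0.02403215808744113
to axis in tool/0.2 [ 0.00713788 -0.07603338  1.13115974]
tool y ang -65.15317943814928
```

>>> play_rows --pt "0 -0.076 0.2 0 0 -0.067 100" --pt "0 -0.076 0.45 0 0 -0.067 100" --pt "0 -0.076 0.7 0 0 -0.067 100" --pt "0 -0.076 0.9 0 0 -0.067 100" --pt "0 -0.076 0.9 0 0 -0.067 100"

```text
time: 3.85
ee_pos: [0.4492, -0.0219, 0.1323]
eef_rot: [0.964, 0.267, -0.002, -0.001]
ft_force: [-0.8, 0.0, 0.4]
width: 0.0868
```

```bash
python3 - <<'E'
from h import *
s=r.read_state(); print(s["time"],s["ee_pos"],np.degrees(R.from_quat(s["eef_rot"]).as_euler("ZYX")),s["ft_force"])
c=eyes.camera("scene"); im=c["image"]; save(cv2.resize(im[130:280,210:390],None,fx=3,fy=3,interpolation=cv2.INTER_CUBIC),"s2.png")
E
```

```text
3.85 [ 0.44919633 -0.02193909  0.1322524 ] [  30.9305016     0.21068956 -179.81791322] [-0.81747649  0.01055482  0.39700582]
```

View pics/s2.png

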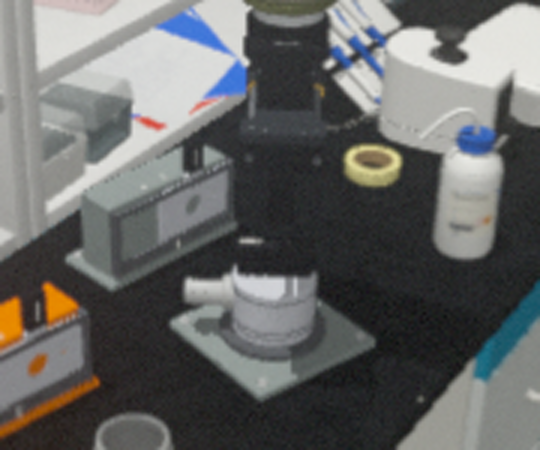

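The gripper is over the bar with clear space around it. I'll descend and close.

>>> play_rows --pt "0 0 0.1 0 0 0 100" --pt "0 0 0.22 0 0 0 100" --pt "0 0 0.22 0 0 0 100"

```text
time: 4.28
ee_pos: [0.4514, -0.0219, 0.0911]
eef_rot: [0.964, 0.267, 0.0, -0.0]
ft_force: [0.8, 0.0, 0.5]
width: 0.087
```

>>> play_rows --pt "0 0 0 0 0 0 40" --pt "0 0 0 0 0 0 15" --pt "0 0 0 0 0 0 5" --pt "0 0 0 0 0 0 5" --pt "0 0 0 0 0 0 5" --squeeze 15

```text
time: 4.9
ee_pos: [0.4512, -0.0218, 0.0903]
eef_rot: [0.964, 0.267, 0.0, 0.0]
ft_force: [-0.4, 0.4, -0.6]
width: 0.0452
```

>>> play_rows --pt "0 0 0 0 0 0 5" --pt "0 0 0 0 0 0 5" --pt "0 0 0 0 0 0 5" --pt "0 0 0 0 0 0 5" --pt "0 0 0 0 0 0 5"

```text
time: 5.52
ee_pos: [0.4512, -0.0218, 0.0902]
eef_rot: [0.964, 0.267, -0.0, 0.0]
ft_force: [-0.3, 0.1, 1.1]
width: 0.0057
```

```bash
python3 - <<'E'
from h import *
s=r.read_state(); print(s["time"],s["ee_pos"],s["width"],s["joint_positions"])
c=eyes.camera("scene"); print(proj(c,[s["ee_pos"],[.451,-.022,.114],[.4512+.038*.857,-.022+.038*.515,.114]]))
w=eyes.camera("wrist"); im=w["image"]
a=cv2.resize(c["image"][160:260,240:370],None,fx=4,fy=4,interpolation=cv2.INTER_CUBIC)
b=im[0:300,:520][:, :]
a=a[:,:520]
save(np.vstack([a[:300],b]),"s3.png")
for n,k in((c,"scene"),(w,"wrist"),(eyes.camera("top"),"top")):
  for l,z in(("nozzle_bar",.096),("nozzle_tip",.055)):
    for d in eyes.landmark_of(n,l)[:2]: print(k,l,round(d["p"],2),np.round(d["xy"]),np.round(atz(n,d["xy"],z),3))
E
```

```text
5.525 [ 0.45116065 -0.02179789  0.0902357 ] 0.005711749408833874 [ 0.56796887  0.07217363 -0.63398073  1.98832881  0.04806258  1.09556608
 -1.11755891]
[[301.43596176 217.16071359]
 [301.8173186  210.31099683]
 [288.6671456  209.74383722]]
scene nozzle_bar 0.67 [299. 215.] [ 0.458 -0.02   0.096]
scene nozzle_tip 0.76 [270. 224.] [0.534 0.017 0.055]
wrist nozzle_bar 0.82 [283. 237.] [ 0.452 -0.021  0.096]
wrist nozzle_tip 0.71 [280. 102.] [0.527 0.026 0.055]
```

View pics/s3.png

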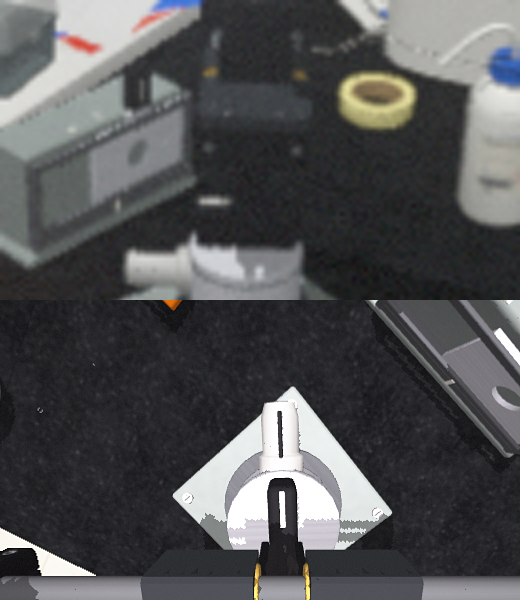

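The fingers flank the bar, at about (268,555) and (300,555) in the lower view. The width reading of 5.7 mm doesn't fit an 18 mm bar, so I'll turn a little and check whether the nozzle follows.

>>> play_rows --pt "0 0 0 0 0 0.08 5" --pt "0 0 0 0 0 0.16 5" --pt "0 0 0 0 0 0.22 5" --pt "0 0 0 0 0 0.22 5"

```text
time: 6.48
ee_pos: [0.4512, -0.0218, 0.0903]
eef_rot: [0.995, 0.097, 0.0, 0.0]
ft_force: [-0.7, 0.1, -0.3]
width: 0.0044
```

```bash
python3 - <<'E'
from h import *
s=r.read_state(); print(s["time"],s["ee_pos"],s["width"],s["ft_force"],s["torque"],np.degrees(R.from_quat(s["eef_rot"]).as_euler("ZYX")))
w=eyes.camera("wrist"); c=eyes.camera("scene")
for n in (w,c):
  for l,z in(("nozzle_bar",.096),("nozzle_tip",.055)):
    for d in eyes.landmark_of(n,l)[:2]: print(l,round(d["p"],2),np.round(d["xy"]),np.round(atz(n,d["xy"],z),3))
E
```

```text
6.475 [ 0.45121251 -0.0218095   0.09027319] 0.004394808166144646 [-0.70184979  0.08921327 -0.31986231] [0.03097472 0.03838277 0.00481707] [ 1.11804744e+01 -5.68003933e-03  1.79993263e+02]
nozzle_bar 0.62 [281. 236.] [ 0.452 -0.02   0.096]
nozzle_tip 0.84 [236. 112.] [0.525 0.027 0.055]
nozzle_bar 0.71 [300. 216.] [ 0.456 -0.019  0.096]
nozzle_tip 0.89 [269. 225.] [0.535 0.026 0.055]
```

```bash
python3 - <<'E'
from h import *
s=r.read_state(); p=s["ee_pos"]
w=eyes.camera("wrist"); c=eyes.camera("scene")
print(np.round(-w["R"].T@w["t"],3), proj(w,[p,p+[0,0,.019],[.4512,-.0218,.114]]),proj(c,[p,p+[0,0,.019]]))
a=cv2.resize(w["image"][150:300,190:390],None,fx=4,fy=4,interpolation=cv2.INTER_CUBIC)
save(a,"w4.png")
E
```

```text
[ 0.523 -0.006  0.29 ] [[283.05410492 235.32768716]
 [283.23622475 245.75939726]
 [283.29367517 248.67689408]] [[301.42505044 217.15118355]
 [301.66229792 211.69607775]]
```

View pics/w4.png

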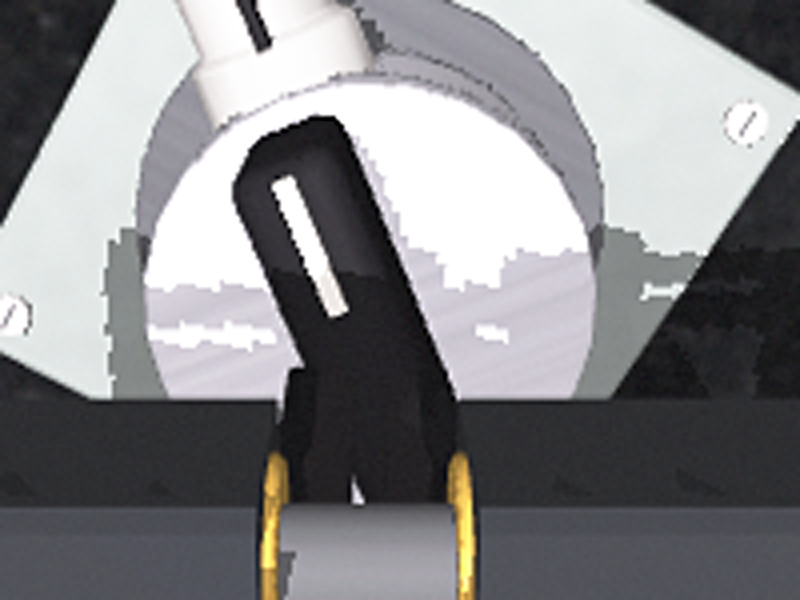

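The nozzle did not follow. The fingers closed above the bar: in the crop they sit on top of it at about (365,430). My wrist-camera lengths also came out about 3.5% short (foot 145 instead of 150 mm, block 164 instead of 170 mm). Both suggest the tool is really about 20 mm higher than reported. I'll estimate that offset from the wrist picture by fitting the known foot and block corners.

```bash
python3 - <<'E'
from h import *
from scipy.optimize import least_squares
c=np.load("w1.npy",allow_pickle=True).item()
q=lambda u,v:(200+(u-1)/3,(v-1)/3)
px=np.array([(270,104),(336,169),(275,229),(211,172),q(368,100),q(665,350),q(745,258)],float)
def pts(x):
    o=[]
    for (cx,cy,a,L) in((x[0],x[1],x[2],[(75,75,10),(75,-75,10),(-75,-75,10),(-75,75,10)]),(x[3],x[4],x[5],[(-25,85,95),(-25,-85,95),(25,-85,95)])):
        for p in L:
            o.append([cx+(p[0]*np.cos(a)-p[1]*np.sin(a))/1e3,cy+(p[0]*np.sin(a)+p[1]*np.cos(a))/1e3,p[2]/1e3])
    return np.array(o)
def f(x):
    X=pts(x)-[0,0,x[6]]   # camera actually higher by x6
    return (proj(c,X)-px).ravel()
s=least_squares(f,[.45,-.022,-.33,.65,-.09,-.2,0]); x=s.x
print(np.round(x,4),np.degrees(x[[2,5]]),np.round(s.fun,1))
port=x[3:5]-.037*np.array([np.cos(x[5]),np.sin(x[5])]); d=port-x[:2]; print("port",port,"aim",np.degrees(np.arctan2(d[1],d[0])))
X=np.r_[port,.055-x[6]]; print("port px wrist",proj(c,X))
t=eyes.camera("top"); print("top px foot",proj(t,np.r_[pts(x)]).round(1).tolist())
o=-t["R"].T@t["t"]
for l in("source_foot","receiver","tape_roll"):
  for e in eyes.landmark_of(t,l)[:2]: print(l,e["xy"],atz(t,e["xy"],0))
E
```

```text
[ 0.4501 -0.0226 -0.3231  0.6536 -0.0932 -0.2029  0.0162] [-18.50972702 -11.62782626] [ 0.6 -0.  -0.2 -0.5  0.2  0.6 -0.6  0.1  0.5  0.1 -0.1  0.6 -0.4 -0.7]
port [ 0.61737164 -0.08571811] aim -20.66139223779236
port px wrist [[360.15670234  87.86819903]]
top px foot [[246.6, 209.2], [302.0, 230.0], [280.8, 286.1], [224.4, 264.3], [259.2, 161.3], [327.8, 177.9], [332.4, 158.6]]
receiver [173.4, 184.3] [0.60502741 0.21927866 0.        ]
receiver [295.4, 171.4] [ 0.65331385 -0.09600703  0.        ]
tape_roll [404.4, 221.2] [ 0.53319249 -0.37997372  0.        ]
```

>>> play_rows --pt "0 0 0 0 0 -0.08 100" --pt "0 0 0 0 0 -0.16 100" --pt "0 0 0 0 0 -0.22 100" --pt "0 0 0 0 0 -0.22 100" --pt "0 0 0 0 0 -0.22 100"

```text
time: 7.7
ee_pos: [0.4512, -0.0218, 0.0903]
eef_rot: [0.964, 0.266, 0.0, 0.0]
ft_force: [-0.6, -0.5, -0.8]
width: 0.0463
```

>>> play_rows --pt "0 0 0 0 0 0 100" --pt "0 0 0 0 0 0 100" --pt "0 0 0.03 0 0 0 100" --pt "0 0 0.06 0 0 0 100" --pt "0 0 0.08 0 0 0 100"

```text
time: 8.32
ee_pos: [0.4509, -0.0218, 0.0736]
eef_rot: [0.964, 0.267, -0.0, -0.0]
ft_force: [-0.6, -0.0, 0.0]
width: 0.086
```

>>> play_rows --pt "0 0 0.01 0 0 0 100" --pt "0 0 0.02 0 0 0 100" --pt "0 0 0.02 0 0 0 100"

```text
time: 8.7
ee_pos: [0.4512, -0.0218, 0.0702]
eef_rot: [0.964, 0.267, -0.0, 0.0]
ft_force: [-1.1, -0.3, -0.8]
width: 0.0869
```

>>> play_rows --pt "0 0 0 0 0 0 5" --pt "0 0 0 0 0 0 5" --pt "0 0 0 0 0 0 5" --pt "0 0 0 0 0 0 5" --pt "0 0 0 0 0 0 5"

```text
time: 9.32
ee_pos: [0.4512, -0.0218, 0.0703]
eef_rot: [0.964, 0.267, 0.0, 0.0]
ft_force: [0.6, -0.2, -0.5]
width: 0.0449
```

>>> play_rows --pt "0 0 0 0 0 0 5" --pt "0 0 0 0 0 0 5" --pt "0 0 0 0 0 0 5" --pt "0 0 0 0 0 0 5" --pt "0 0 0 0 0 0 5"

```text
time: 9.95
ee_pos: [0.4517, -0.0229, 0.0703]
eef_rot: [0.964, 0.266, 0.0, 0.001]
ft_force: [2.7, -4.3, -3.3]
width: 0.0178
```

The bar is now gripped at 17.8 mm, so the reported height is about 20 mm too low. Next I'll turn from 31° to about −20.7°.

>>> play_rows --pt "0 0 0 0 0 0.1 5" --pt "0 0 0 0 0 0.21 5" --pt "0 0 0 0 0 0.32 5" --pt "0 0 0 0 0 0.43 5" --pt "0 0 0 0 0 0.53 5"

```text
time: 10.58
ee_pos: [0.4515, -0.0213, 0.0703]
eef_rot: [0.989, -0.148, 0.0, -0.0]
ft_force: [1.8, 1.2, -1.4]
width: 0.0178
```

>>> play_rows --pt "0 0 0 0 0 0.043 5" --pt "0 0 0 0 0 0.043 5" --pt "0 0 0 0 0 0.043 5"

```text
time: 10.95
ee_pos: [0.4515, -0.0212, 0.0703]
eef_rot: [0.984, -0.178, 0.0, -0.0]
ft_force: [3.4, 3.5, -2.5]
width: 0.0177
```

```bash
python3 - <<'E'
from h import *
s=r.read_state(); print(s["time"],s["ee_pos"],s["width"],s["ft_force"],s["torque"],np.degrees(R.from_quat(s["eef_rot"]).as_euler("ZYX")))
w=eyes.camera("wrist"); save(w["image"],"w5.png"); np.save("w5.npy",w,allow_pickle=True)
B=np.array([0,0,.018])
for l,z in(("nozzle_bar",.096),("nozzle_tip",.055),("port",.055),("shutter_tab",.117)):
    for d in eyes.landmark_of(w,l)[:2]: print(l,round(d["p"],2),np.round(d["xy"]),np.round(atz(w,d["xy"],z-.018),3))
E
```

```text
10.95 [ 0.45153169 -0.02117234  0.07032153] 0.017707234872499294 [ 3.40398789  3.54229514 -2.5357442 ] [ 1.04735349 -0.63028586 -0.04345529] [-2.05113654e+01 -2.64128993e-02 -1.79948677e+02]
nozzle_bar 0.84 [281. 247.] [ 0.446 -0.018  0.078]
nozzle_tip 0.55 [282. 100.] [ 0.536 -0.052  0.037]
```

View pics/w5.png

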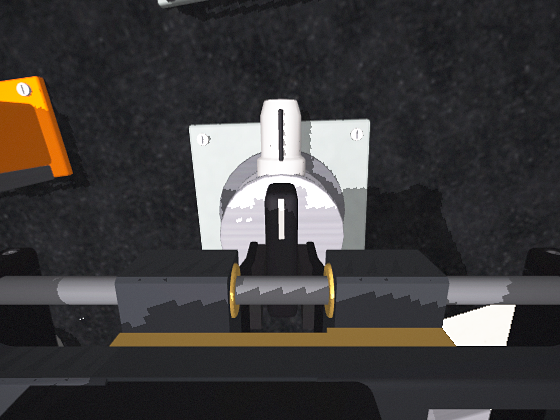

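The nozzle now points up the picture along the tool axis, from the bar end at (282,190) to the tip at (282,100), and the bar is held squarely. I'll open, lift, and look at the source and receiver together.

>>> play_rows --pt "0 0 0 0 0 0 100" --pt "0 0 0 0 0 0 100" --pt "0 0 0 0 0 0 100" --pt "0 0 0 0 0 0 100" --pt "0 0 0 0 0 0 100"

```text
time: 11.82
ee_pos: [0.4511, -0.0219, 0.0702]
eef_rot: [0.984, -0.179, -0.0, 0.0]
ft_force: [0.1, -0.2, 0.3]
width: 0.0596
```

>>> play_rows --pt "0 0 -0.2 0 0 0 100" --pt "0 0 -0.45 0 0 0 100" --pt "0 0 -0.7 0 0 0 100" --pt "0 0 -0.85 0 0 -0.1 100" --pt "0 0 -0.85 0 0 -0.1 100"

```text
time: 12.45
ee_pos: [0.4524, -0.0218, 0.2424]
eef_rot: [0.995, -0.101, 0.002, 0.0]
ft_force: [0.8, -0.6, -0.8]
width: 0.0868
```

```bash
python3 - <<'E'
from h import *
s=r.read_state(); print(s["time"],s["ee_pos"],s["width"],s["ft_force"],np.degrees(R.from_quat(s["eef_rot"]).as_euler("ZYX")))
w=eyes.camera("wrist"); np.save("w6.npy",w,allow_pickle=True)
print(-w["R"].T@w["t"])
for l,z in(("nozzle_bar",.096),("nozzle_tip",.055),("port",.055),("shutter_tab",.117)):
    for d in eyes.landmark_of(w,l)[:2]: print(l,round(d["p"],2),np.round(d["xy"]),np.round(atz(w,d["xy"],z-.018),3))
save(cv2.resize(w["image"][:250,130:530],None,fx=2,fy=2,interpolation=cv2.INTER_CUBIC),"w6.png")
E
```

```text
12.45 [ 0.45240425 -0.02177704  0.24240277] 0.08679661078600386 [ 0.77634462 -0.56039758 -0.78654736] [-11.55732896  -0.23750778 179.99999181]
[ 0.5234178  -0.03543114  0.44263769]
nozzle_bar 0.66 [280. 192.] [ 0.449 -0.018  0.078]
nozzle_tip 0.77 [293. 115.] [ 0.534 -0.052  0.037]
nozzle_tip 0.7 [282. 181.] [ 0.454 -0.022  0.037]
port 0.81 [ 59. 134.] [0.571 0.245 0.037]
shutter_tab 0.82 [ 47. 133.] [0.567 0.214 0.099]
shutter_tab 0.58 [342.   6.] [ 0.622 -0.116  0.099]
```

View pics/w6.png

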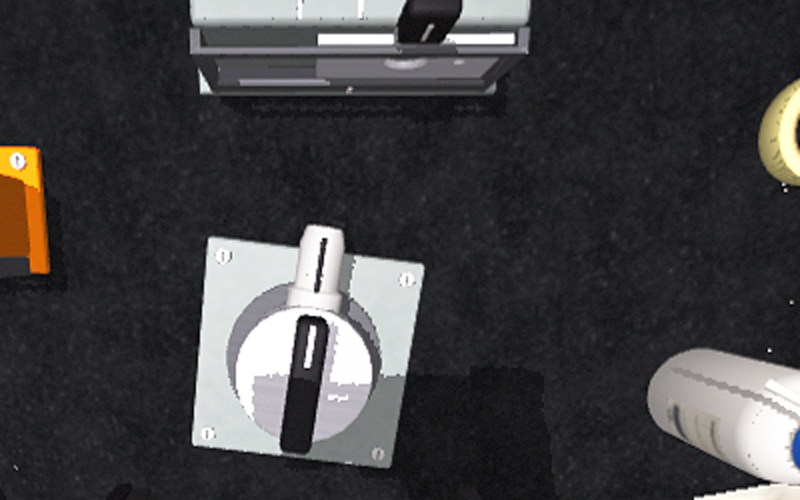

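The picture (2x crop, origin at column 130) shows the nozzle tip at (324,228), the port mark on the rail at (350,90) and the tab at (430,20). The receiver front is level in the picture, so the tool is square to it. Now I'll check the aim numerically.

```bash
python3 - <<'E'
from h import *
w=np.load("w6.npy",allow_pickle=True).item()
for b in(.016,.021):
    P=lambda u,v,z:atz(w,(130+(u-.5)/2,(v-.5)/2),z-b)[:2]
    ft=np.mean([P(*p,.01) for p in((208,237),(424,263),(390,467),(193,444))],0); fs=np.linalg.norm(P(208,237,.01)-P(424,263,.01))
    a,c=P(313,317,.114),P(295,452,.114); d=a-c
    tip=P(324,228,.070)
    ang=lambda v:np.degrees(np.arctan2(v[1],v[0]))
    print(b,"foot",ft,fs,"bar",(a+c)/2,ang(d),"axis->tip",ang(tip-ft))
    ra,rb=P(192,25,.095),P(528,25,.095); print(" block front",ra,rb,np.linalg.norm(ra-rb),ang(ra-rb)-90)
    mid=(ra+rb)/2; port=mid-.012*np.array([np.cos(np.radians(-11.6)),np.sin(np.radians(-11.6))]); m=P(361,17,.095)
    print(" port",port,"aim",ang(port-ft),"via mark",m,"tab top front edge/mid",P(417,40,.098),P(398,38,.1),P(440,40,.1))
E
```

```text
0.016 foot [ 0.45068169 -0.02110215] 0.15267473977693896 bar [ 0.45113286 -0.02103458] -19.04028347680866 axis->tip -19.389831780673852
 block front [ 0.64665115 -0.00192358] [ 0.6115546  -0.17297711] 0.17461694620548004 -11.5949550746477
 port [ 0.61734797 -0.08503741] aim -20.987434488525516 via mark [ 0.63260903 -0.08859579] tab top front edge/mid [ 0.61558278 -0.1147537 ] [ 0.61794188 -0.10486405] [ 0.61268571 -0.12593007]
0.021 foot [ 0.44987106 -0.02094246] 0.15437627691619307 bar [ 0.45008416 -0.02082571] -19.04028347680866 axis->tip -19.40143601225013
 block front [ 0.6483456  -0.00146285] [ 0.61276648 -0.17486836] 0.17701792043000047 -11.594955074647672
 port [ 0.61880114 -0.08575267] aim -20.989366599010822 via mark [ 0.6341104 -0.0893268] tab top front edge/mid [ 0.61686059 -0.11585345] [ 0.6192597  -0.10583206] [ 0.61393025 -0.12719178]
```

```bash
python3 - <<'E'
from h import *
from scipy.optimize import least_squares
w=np.load("w6.npy",allow_pickle=True).item()
px=np.array([(208,237),(424,263),(390,467),(193,444),(192,25),(528,25),(313,316),(296,453)],float); px=np.c_[130+(px[:,0]-.5)/2,(px[:,1]-.5)/2]
def loc(cx,cy,a,L): return [[cx+(p[0]*np.cos(a)-p[1]*np.sin(a))/1e3,cy+(p[0]*np.sin(a)+p[1]*np.cos(a))/1e3,p[2]/1e3] for p in L]
q=lambda s:[s*75,0,0]
def f(x):
    X=np.array(loc(x[0],x[1],x[2],[(75,75,10),(75,-75,10),(-75,-75,10),(-75,75,10)])+loc(x[3],x[4],x[5],[(-25,85,95),(-25,-85,95)])+loc(x[0],x[1],x[7],[(38,0,114),(-38,0,114)]))
    C=-w["R"].T@w["t"]; X=R.from_rotvec([x[8],x[9],0]).apply(X-C-[0,0,x[6]])+C
    return np.r_[(proj(w,X)-px).ravel(),x[8]*200,x[9]*200]
s=least_squares(f,[.45,-.022,-.33,.65,-.09,-.2,0,-.35,0,0]);x=s.x
port=x[3:5]-.037*np.array([np.cos(x[5]),np.sin(x[5])]); d=port-x[:2]; aim=np.degrees(np.arctan2(d[1],d[0]))
print(np.round(x,4),np.round(s.fun,1)); print("port",port,"aim",aim,"nozzle",np.degrees(x[7]),"miss mm",1e3*np.linalg.norm(d)*np.sin(np.radians(aim)-x[7]))
E
```

```text
[ 4.534e-01 -2.180e-02 -3.207e-01  6.516e-01 -9.130e-02 -2.023e-01
  6.600e-03 -3.234e-01  5.000e-04  1.900e-03] [-0.1 -0.6  0.2 -0.2  0.4 -0.2 -0.4  0.1  0.1 -0.  -0.1 -0.  -0.2  1.3
  0.1 -0.6  0.1  0.4]
port [ 0.61535473 -0.08391138] aim -20.992383808551473 nozzle -18.527636929469576 miss mm -7.461252765787087
```

The estimates of the remaining aim miss are 1–7 mm, inside the 12 mm limit, and I'll recheck them later. Next I move above the tab with the tool square to the receiver.

>>> play_rows --pt "0.22 0.07 0 0 0 0 100" --pt "0.45 0.15 0 0 0 0 100" --pt "0.7 0.23 0 0 0 0 100" --pt "0.9 0.293 0.1 0 0 0 100" --pt "0.9 0.293 0.3 0 0 0 100"

```text
time: 13.32
ee_pos: [0.6176, -0.1172, 0.1782]
eef_rot: [0.995, -0.103, 0.0, -0.0]
ft_force: [-1.1, 0.6, -1.4]
width: 0.0875
```

>>> play_rows --pt "0 0 0 0 0 0 100" --pt "0 0 0 0 0 0 100"

```text
time: 13.58
ee_pos: [0.6159, -0.1151, 0.1815]
eef_rot: [0.995, -0.101, 0.0, 0.0]
ft_force: [0.4, -0.5, 1.1]
width: 0.0873
```

```bash
python3 - <<'E'
from h import *
s=r.read_state(); p=s["ee_pos"]; print(s["time"],p,s["width"],s["ft_force"],np.degrees(R.from_quat(s["eef_rot"]).as_euler("ZYX")))
w=eyes.camera("wrist"); t=eyes.camera("top")
for n,b in((w,.018),(t,0)):
  for l,z in(("nozzle_bar",.096),("nozzle_tip",.055),("source_foot",0),("port",.055),("shutter_tab",.117)):
    for d in eyes.landmark_of(n,l)[:2]: print(l,round(d["p"],2),np.round(d["xy"]),np.round(atz(n,d["xy"],z-b),3))
print(proj(w,[p,[p[0],p[1],.119]]))
a=w["image"][100:300,130:430]; b=t["image"][160:290,220:350]
save(np.hstack([cv2.resize(a,(450,300),interpolation=cv2.INTER_CUBIC),cv2.resize(b,(300,300),interpolation=cv2.INTER_CUBIC)]),"w7.png")
E
```

```text
13.575 [ 0.61585099 -0.11512365  0.18154056] 0.08730704295616955 [ 0.39296798 -0.52088994  1.05160831] [-1.16164395e+01 -5.25364451e-02 -1.79998851e+02]
source_foot 0.92 [239. 311.] [ 0.44  -0.014 -0.018]
shutter_tab 0.55 [280. 210.] [ 0.611 -0.112  0.099]
nozzle_bar 0.72 [259. 241.] [ 0.452 -0.014  0.096]
nozzle_tip 0.79 [278. 212.] [ 0.531 -0.056  0.055]
source_foot 0.58 [265. 245.] [ 0.457 -0.026  0.   ]
port 0.83 [292. 181.] [ 0.612 -0.087  0.055]
port 0.62 [162. 191.] [0.572 0.233 0.055]
shutter_tab 0.7 [168. 188.] [0.564 0.204 0.117]
[[282.56030063 234.90516725]
 [282.26830626 210.62643086]]
```

View pics/w7.png

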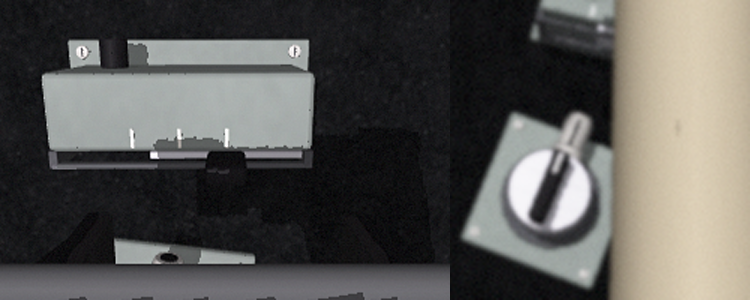

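The tab is centred at column 280 and row 210 in the wrist view, against a TCP projection of (282,211), so it's lined up. I'll descend and grip.

>>> play_rows --pt "0 0 0.2 0 0 0 100" --pt "0 0 0.38 0 0 0 100" --pt "0 0 0.45 0 0 0 100" --pt "0 0 0.46 0 0 0 100" --pt "0 0 0.46 0 0 0 60"

```text
time: 14.8
ee_pos: [0.6166, -0.1155, 0.0897]
eef_rot: [0.995, -0.101, 0.001, 0.0]
ft_force: [-0.5, 0.2, 1.0]
width: 0.0825
```

>>> play_rows --pt "0 0 0 0 0 0 40" --pt "0 0 0 0 0 0 40" --pt "0 0 0 0 0 0 40" --pt "0 0 0 0 0 0 40" --pt "0 0 0 0 0 0 40" --squeeze 15

```text
time: 15.42
ee_pos: [0.6157, -0.1155, 0.0883]
eef_rot: [0.995, -0.101, 0.0, 0.0]
ft_force: [-0.6, 0.8, -0.3]
width: 0.0378
```

>>> play_rows --pt "0 0 0 0 0 0 15" --pt "0 0 0 0 0 0 15" --pt "0 0 0 0 0 0 15" --pt "0 0 0 0 0 0 15" --pt "0 0 0 0 0 0 15"

```text
time: 16.05
ee_pos: [0.6158, -0.1145, 0.0883]
eef_rot: [0.995, -0.101, 0.0, -0.0]
ft_force: [0.6, 5.4, -1.1]
width: 0.0236
```

Gripped at 23.6 mm. Now I'll slide slowly about 30 mm along +y, which is the tool's −y.

>>> play_rows --pt "0 -0.03 0 0 0 0 15" --pt "0 -0.06 0 0 0 0 15" --pt "0 -0.09 0 0 0 0 15" --pt "0 -0.12 0 0 0 0 15" --pt "0 -0.14 0 0 0 0 15"

```text
time: 16.68
ee_pos: [0.6209, -0.09, 0.0882]
eef_rot: [0.995, -0.102, -0.0, 0.001]
ft_force: [-0.7, -2.0, 0.3]
width: 0.0237
```

>>> play_rows --pt "0 -0.012 0 0 0 0 15" --pt "0 -0.012 0 0 0 0 15" --pt "0 -0.012 0 0 0 0 15"

```text
time: 17.05
ee_pos: [0.6219, -0.0852, 0.0882]
eef_rot: [0.995, -0.101, 0.0, -0.0]
ft_force: [0.1, 0.6, -0.7]
width: 0.0237
```

```bash
python3 - <<'E'
from h import *
s=r.read_state(); p=s["ee_pos"]; y=np.array([.2011,.9796]); print(s["time"],p,s["width"],s["ft_force"],"slide",(p[:2]-[.6158,-.1145])@y,"F along",s["ft_force"][:2]@y)
E
```

```text
17.05 [ 0.62188153 -0.08515611  0.08819179] 0.023660510657231675 [ 0.09138467  0.58682469 -0.66031866] slide 0.029968267893760177 F along 0.5932309257592312
```

It slid 30.0 mm with almost no residual force, so it is in the detent. I'll release, lift and check.

>>> play_rows --pt "0 0 0 0 0 0 80" --pt "0 0 0 0 0 0 80" --pt "0 0 0 0 0 0 80" --pt "0 0 0 0 0 0 80" --pt "0 0 0 0 0 0 80"

```text
time: 17.68
ee_pos: [0.6218, -0.0857, 0.0883]
eef_rot: [0.995, -0.101, 0.0, 0.0]
ft_force: [0.2, 0.0, 0.0]
width: 0.0649
```

>>> play_rows --pt "0 0 -0.2 0 0 0 80" --pt "0 0 -0.5 0 0 0 80" --pt "-0.2 0 -0.8 0 0 0 80" --pt "-0.4 0 -1 0 0 0 80" --pt "-0.7 0 -1 0 0 0 80"

```text
time: 18.3
ee_pos: [0.4854, -0.0568, 0.2915]
eef_rot: [0.995, -0.101, 0.003, -0.0]
ft_force: [-0.6, 0.3, 0.9]
width: 0.0697
```

>>> play_rows --pt "-0.1 0 -0.1 0 0 0 80" --pt "-0.1 0 -0.2 0 0 0 80" --pt "-0.1 0 -0.2 0 0 0 80" --pt "-0.1 0 -0.2 0 0 0 80"

```text
time: 18.8
ee_pos: [0.465, -0.0534, 0.3274]
eef_rot: [0.995, -0.101, -0.0, -0.0]
ft_force: [-0.0, 0.6, -0.4]
width: 0.0697
```

```bash
python3 - <<'E'
from h import *
s=r.read_state(); p=s["ee_pos"]; print(s["time"],p,s["width"],s["ft_force"],np.degrees(R.from_quat(s["eef_rot"]).as_euler("ZYX")))
w=eyes.camera("wrist"); np.save("w8.npy",w,allow_pickle=True); c=eyes.camera("scene")
print(-w["R"].T@w["t"])
for n,b in((w,.018),(c,0)):
  for l,z in(("nozzle_bar",.096),("nozzle_tip",.055),("port",.055),("shutter_tab",.117)):
    for d in eyes.landmark_of(n,l)[:2]: print(l,round(d["p"],2),np.round(d["xy"]),np.round(atz(n,d["xy"],z-b),3))
save(cv2.resize(w["image"][:240,180:440],None,fx=3,fy=2.5,interpolation=cv2.INTER_CUBIC),"w8.png")
E
```

```text
18.8 [ 0.465015   -0.05343103  0.32743766] 0.06967738630966915 [-0.0382635   0.60367322 -0.36123921] [-1.16221805e+01  4.77073216e-02 -1.79995667e+02]
[ 0.53699593 -0.06738992  0.52729105]
nozzle_bar 0.84 [261. 191.] [ 0.45  -0.018  0.078]
nozzle_tip 0.79 [270. 128.] [ 0.536 -0.049  0.037]
port 0.61 [283.  67.] [ 0.616 -0.086  0.037]
port 0.59 [ 79. 147.] [0.567 0.248 0.037]
shutter_tab 0.65 [282.  52.] [ 0.623 -0.086  0.099]
shutter_tab 0.64 [ 76. 143.] [0.569 0.21  0.099]
nozzle_bar 0.77 [300. 218.] [ 0.448 -0.008  0.096]
nozzle_tip 0.74 [284. 214.] [ 0.534 -0.054  0.055]
port 0.97 [271. 201.] [ 0.607 -0.09   0.055]
port 0.75 [217. 259.] [0.554 0.237 0.055]
shutter_tab 0.6 [219. 236.] [0.559 0.215 0.117]
```

View pics/w8.png

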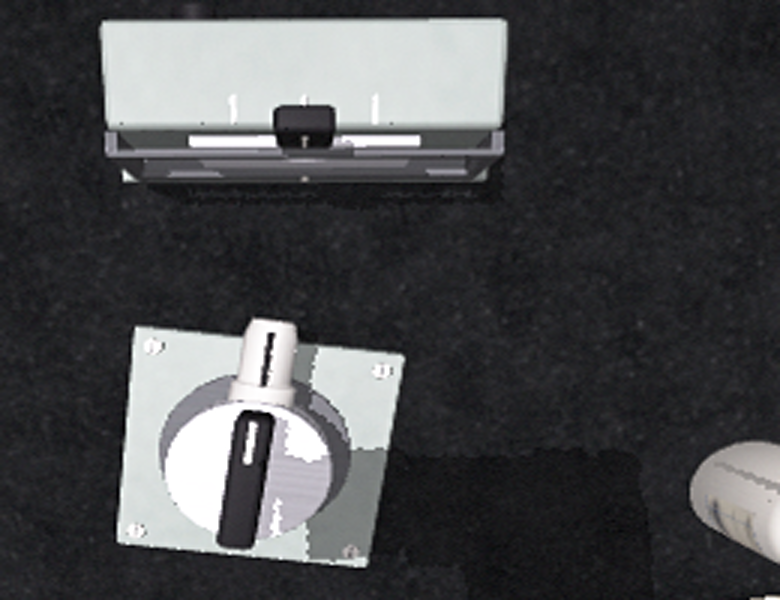

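The tab sits on the middle white mark: the tab, the mark and the rail line are all at column 304 of the crop. The bystander in view is untouched. Last is a numeric aim check from this still picture.

```bash
python3 - <<'E'
from h import *
from scipy.optimize import least_squares
w=np.load("w8.npy",allow_pickle=True).item()
Q=lambda L:np.array([(180+(u-1)/3,(v-1)/2.5) for u,v in L])
px=Q([(135,327),(404,354),(368,568),(118,543),(105,128),(500,128),(506,20),(101,20)])
def loc(cx,cy,a,L): return [[cx+(p[0]*np.cos(a)-p[1]*np.sin(a))/1e3,cy+(p[0]*np.sin(a)+p[1]*np.cos(a))/1e3,p[2]/1e3] for p in L]
C=-w["R"].T@w["t"]
def f(x):
    X=np.array(loc(x[0],x[1],x[2],[(75,75,10),(75,-75,10),(-75,-75,10),(-75,75,10)])+loc(x[3],x[4],x[5],[(-25,85,95),(-25,-85,95),(25,-85,95),(25,85,95)]))-[0,0,x[6]]
    return (proj(w,X)-px).ravel()
s=least_squares(f,[.45,-.022,-.33,.65,-.09,-.2,0]);x=s.x; print(np.round(x,4),np.round(s.fun,1))
ax=x[:2];port=x[3:5]-.037*np.array([np.cos(x[5]),np.sin(x[5])]);d=port-ax
ang=lambda v:np.degrees(np.arctan2(v[1],v[0]))
A=lambda p,z:atz(w,Q([p])[0],z-x[6])[:2]
print("aim",ang(d),np.linalg.norm(d))
for n,a,b,z in(("bar left edge",(238,418),(217,543),.114),("white line",(252,423),(247,463),.114),("slit",(272,335),(265,385),.072)): print(n,ang(A(a,z)-A(b,z)))
for n,a,z in(("tip",(272,321),.068),("slit front",(272,335),.070),("white line front",(252,423),.114)): print(n,"from axis",ang(A(a,z)-ax),np.linalg.norm(A(a,z)-ax))
# axis from the rear of bar/drum
print("bar rear mid from axis",ang(ax-A((236,546),.114)))
E
```

```text
[ 0.4515 -0.0212 -0.3218  0.6512 -0.0902 -0.204   0.0087] [ 0.   0.2  0.1  0.3 -0.1 -0.6 -0.   0.   0.5  0.4 -0.2  0.5  0.1 -0.4
 -0.5 -0.5]
aim -20.626839268597845 0.17458326600502583
bar left edge -20.764573823983735
white line -18.506720405721047
slit -19.085599426868853
tip from axis -19.34658853728846 0.08882805997642705
slit front from axis -20.087937062264448 0.08098777564783098
white line front from axis -17.898072262448746 0.03472134003575631
bar rear mid from axis -19.553554038968713
```

```bash
python3 -c "
from bench import job
job.close_job()"
```

```text
the job is handed in; nothing more can be done
```

The nozzle now points at the grey receiver's port, and the shutter is in its middle stop. The job was handed in at about 19 s of the 42 s, with the arm raised clear of everything. No verdict was reported.

- **First grip missed:** the fingers closed just above the grip bar. The tool sits roughly 10–20 mm higher than its reported position: picture fits gave 7–16 mm, and the missed grip suggests at least 24 mm. I went 20 mm lower and the second grip held at 17.8 mm. I then turned the bar from about +31° to −20.5°.
- **Aim:** the last picture puts the port at −20.6°. Separate readings of the nozzle ran from −17.9° to −20.8°, with most near −19.5°. That is a sideways miss of about 3 mm, or 8 mm by the worst reading, against the 12 mm limit. An earlier picture gave up to 7 mm, and I did not correct further.
- **Shutter:** I gripped the tab at 23.6 mm and slid it 30.0 mm, with 0.6 N of force left at the end. In the last picture the tab lines up with the middle mark and the port line on the rail.
- **Bystanders:** nothing suggested contact with the jar, wash bottle or tape roll, but I made no final position check of them.

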